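Swap the cast vases and crack the curing box open

TASK

The terracotta vase is next into the curing box, so first swap the two vases: stand the terracotta one on the green next-in-line mat and the white one on the grey waiting mat, each upright, wholly on its mat and let go. Then take the box's lid by its bar handle, break it free of the sticky seal and let the damp air out by holding the handle about 4 cm above where it sat, without throwing the lid wide open; finish while still holding the lid ajar (let go, it drops back). Leave everything else on the table where it stands.

Things in the scene. Friction and masses are not known exactly. Their poses are not given: they have to be found in the camera images.
- vase_terracotta: Terracotta-coloured solid cast bud vase, 112 mm tall, about 0.22 kg: foot 50 mm across, belly 56 mm across at 30 mm height, narrowing to a straight neck 28 mm across from 78 mm to the top at 112 mm. Loose. Starts upright on the grey mat. Origin at the centre of its underside, z up along its axis.
- vase_white: White bud vase, same shape and size as the terracotta one; same origin and axes. Starts upright on the green mat.
- mat_green: Green round mat, 100 mm across and 5 mm thick, fixed to the table: the next-in-line place. Origin at the centre of its underside on the table; its top is 5 mm higher. In the starts the two mats' places are exchanged at random. Bare table lies between the mats, on the robot's side of the farther mat (around 0.45 m ahead of the robot and 0.27 m to its left): room to park a vase.
- mat_grey: Grey round mat, same size, fixed: the waiting place. Origin at the centre of its underside.
- drybox: Clear plastic curing box with a blue rim, 200 mm (its x) by 220 mm (its y), 100 mm high, fixed to the table, to the robot's right. Origin at the centre of its underside; its front, on the handle side, faces its own -x. White lid on top, hinged along the far (+x) edge, lid top at 116 mm.
- lid_angle (a joint): Lid angle in rad: 0 shut, grows as the front edge rises; stop at 0.5. A sticky seal holds it shut: about 16 N straight up at the handle breaks it free within the first 10 mm of rise; after that only the lid's weight (about 2 N at the handle) is felt. Let go, it falls back shut or onto the seal, below 0.07 rad. 0.2 rad raises the handle by about 37 mm.
- lid: The white lid, 208 by 224 by 12 mm, about 0.33 kg, with its handle. Its origin is the point on the hinge axis at mid-width, 103 mm above the table, at the box's far edge. Axes parallel to the box's when shut. The hinge axis runs along the box's y; raising the lid is a positive turn about the box's +y.
- lid_bar (a point): Blue bar handle on the lid near its front edge: a round bar 14 mm thick along the box's y, 78 mm of it free between two end posts, its centre 37 mm above the lid's top face, 156 mm above the table with the lid shut, and 185 mm in front of the hinge. This point is the bar's centre and moves with the lid. Take it by closing the fingers along the box's x, from above.
- dropper_blue: Small blue dropper bottle with black cap, 26 mm across, 64 mm tall. Loose bystander; origin at the centre of its underside, z up. Leave it alone.
- dropper_amber: Small amber dropper bottle with black cap, 26 mm across, 64 mm tall. Loose bystander; origin at the centre of its underside, z up. Leave it alone.
- cup_a: Off-white empty paper cup, 72 mm across the rim, 85 mm tall. Loose bystander; origin at the centre of its underside, z up. Leave it alone.
- cup_b: White empty plastic cup, 72 mm across the rim, 85 mm tall. Loose bystander; origin at the centre of its underside, z up. Leave it alone.
- mould: White round silicone mould, 100 mm across, 45 mm tall. Loose bystander; origin at the centre of its underside, z up. Leave it alone.
- hardener: White bottle with white cap, 80 mm across, 200 mm tall. Loose bystander; origin at the centre of its underside, z up. Leave it alone.

How it is judged:
On the way, in this order (a step that is already met when the one before it is completed fails the run):
1. both vases stand swapped, upright and let go, wholly on their mats, the lid still shut (horizontal distance between vase_terracotta and mat_green below 0.026 m and z of vase_terracotta in the frame of mat_green between 0 and 0.012 m and angle between each of vase_terracotta, vase_white's own z axis and vertical below 0.12 rad and linear speed of each of vase_terracotta, vase_white below 0.03 m/s and contact force between each of vase_terracotta, vase_white and the arm below 0.1 N and contact force between each of vase_terracotta, vase_white and the fingers below 0.1 N and horizontal distance between vase_white and mat_grey below 0.026 m and z of vase_white in the frame of mat_grey between 0 and 0.012 m and value of joint lid_angle below 0.04 rad), for 0.2 s.
2. the lid is free of its seal and held ajar by its handle (value of joint lid_angle between 0.1 and 0.32 rad and velocity of joint lid_angle between -0.1 and 0.1 rad/s and contact force between the fingers and lid above 0.5 N and distance between the grasp point and lid_bar below 0.04 m), for 0.3 s.
At the end, for the whole second after the job is handed in: Terracotta vase on the green mat, white on the grey, each within 26 mm of its centre, upright within 0.12 rad, still and untouched; lid still, at 0.10 to 0.32 rad (handle 18 to 58 mm up), held by the fingers (over 0.5 N) within 40 mm of the bar's centre (all of step 2 and horizontal distance between vase_terracotta and mat_green below 0.026 m and z of vase_terracotta in the frame of mat_green between 0 and 0.012 m and angle between each of vase_terracotta, vase_white's own z axis and vertical below 0.12 rad and linear speed of each of vase_terracotta, vase_white below 0.03 m/s and contact force between each of vase_terracotta, vase_white and the arm below 0.1 N and contact force between each of vase_terracotta, vase_white and the fingers below 0.1 N and horizontal distance between vase_white and mat_grey below 0.026 m and z of vase_white in the frame of mat_grey between 0 and 0.012 m); the arm keeps its last pose, push and grip.
It fails at once if the lid is thrown wide open (past 0.42 rad, handle about 75 mm up) (value of joint lid_angle above 0.42 rad).
It fails at once if a bystander is shoved more than 30 mm or tipped (distance of any of dropper_blue, dropper_amber, cup_a, cup_b, mould, hardener from where it was at the start of the episode above 0.03 m or angle between any of dropper_blue, dropper_amber, cup_a, cup_b, mould, hardener's own z axis and vertical above 0.5 rad).
It also fails if it takes over 69 s, if anything falls off the work surface, if the arm or the gripper's body presses on something with over 40 N, if the wrist force passes 120 N, or if a joint passes its speed limit or range.

ROBOT

A 6-joint arm with a two-finger parallel gripper is mounted at the origin on the work surface. World frame = base frame: x ahead of the robot, y to its left, z up, the work surface at z = 0. Lengths are in m, angles in rad, forces in N, time in s.
With the tool pointing down it reaches from about 0.35 to 0.925 m from the base axis. Payload 6.4 kg.
Tool frame: the origin (TCP) lies between the finger pads; the fingertips stand 11 mm ahead of it and the grasp point (between the pads) lies 8 mm behind it (env.nose_length is the distance from the TCP to the fingertips, in m); x points along the fingers, y is the direction in which the jaws open and shut, and the axes are right-handed (so a half turn about x gives the same grasp; the last joint's range is limited). The gripper opens to 85 mm and grips with 20 to 120 N. Pads are 22 mm wide; open, the fingers measure 114 mm over their backs; the gripper's body (76 mm by 85 mm) begins 54 mm behind the grasp point. The pads swing forward as they close: fully open they stand 13 mm farther back than shut.
Start: joints at [-1.278, 0.245, 1.558, -0, 1.339, -0.174], TCP at [0.293, -0.58, 0.242] pointing down, gripper open.
Joint ranges: [-3.13, 3.13], [-1.02, 2.26], [0.13, 2.54], [-0.95, 4.09], [0.21, 2.88], [-2.74, 2.74]. Speed limits (rad/s): [2.57, 2.57, 3.14, 3.14, 3.14, 3.14].

INTERFACE

Orientations are given as a unit quaternion [w, x, y, z].
In Python, from station import env, read_camera, camera_params, job gives the robot as it stands.
- The arm moves only by the tool step_arm, never from a script. Its argument "targets" is one flat list of numbers, 5 for each row, row after row: the finger opening in m, from 0 to 0.0854, then the shift along the world's x, y, z in m, then the turn about the world's z in degrees. In form: [jaw, tx, ty, tz, yaw, jaw, tx, ty, tz, yaw, ...]. A call has 1 to 8 rows; each row is the pose to reach, as a shift and turn from the pose measured when the call began; what a row does not reach only later rows make up. A row lasts 1/8 s, in which the tool goes at most 62.5 mm and 10.7 degrees, less where a joint would pass 70% of its speed; a pose out of reach is approached as far as the arm can. A call with a gripper value outside its range is refused whole. The fingers move at their own pace and stop on an object; "grip_force" is the grip in N (left out, the last holds). Time passes only in rows, so rows that repeat a pose let the fingers close. It gives the time, the measured TCP pose, the force and the opening at its end, in the units of the state.
- env.sense(): the state, without advancing time (a new reading comes with each control period).
- read_camera(name): name is "side" or "top"; returns the picture (384x512x3 uint8, blue, green, red); there is no depth.
- camera_params(name): a dict with "K" (3x3 intrinsics, pixels), "origin" and "rotation" of the camera in the world. Camera axes: x right, y down, z forward; pixel columns grow to the right and rows downward; lengths in m; the calibration is good to about 2 mm. A picture is of the moment at which its call begins. camera_params takes no time and is no camera call.
- job.sign_off(): hands the job in, once; it reports no verdict.
The state is a dict: "t": time; "joint_pos": joint angles; "dq": joint speeds; "joint_torque": joint torques, N m; "position": TCP position; "ee_rot": TCP orientation; "ft_force": force on the tool from outside, world axes, zero at the start; "wrist_torque": the same for the moment, N m; "finger_gap": finger opening in m.
Only numpy, scipy, OpenCV 4.12 (cv2) and the standard library are available. Lean on these libraries where they do the work, as an engineer would, in place of code of your own. Each camera call takes 0.05 s, during which the arm holds its last target. There are 200 camera calls.

## Working session

There is one attempt and no reset: what is moved stays moved. The work goes in short steps, Python scripts to look and compute and a tool call to move; the robot and the scene stay as the last step left them, time stands still between calls to the robot, and variables do not carry over. Pictures are saved under pics/ and viewed, about 8 in all and at most 12, crops included, and the job is handed in when it is done.

Besides the shell and the picture viewer there is one more tool, called after ">>>" as name(argument=value, ...) on one line, values as JSON. step_arm: Moves the arm, as the interface text tells. Its arguments: {"type":"object","properties":{"targets":{"type":"array"},"grip_force":{"type":"number"}},"required":["targets"]}

```bash
ls; mkdir -p pics
python3 - <<'E'
from station import env, read_camera, camera_params, job
import cv2
for n in("top","side"):
    cv2.imwrite(f"pics/{n}0.png",read_camera(n)); p=camera_params(n); print(n,p)
s=env.sense(); print(s)
E
```

```text
pics
top {'K': array([[400.05130608,   0.        , 252.54334475],
       [  0.        , 400.05130608, 190.34032169],
       [  0.        ,   0.        ,   1.        ]]), 'origin': array([0.43199111, 0.0198867 , 1.33948754]), 'rotation': array([ 0.0393624 , -0.69580348,  0.71622768, -0.03641475])}
side {'K': array([[394.76911926,   0.        , 258.78278123],
       [  0.        , 394.76911926, 190.74012488],
       [  0.        ,   0.        ,   1.        ]]), 'origin': array([-0.08271119,  0.70307591,  0.82961524]), 'rotation': array([ 0.16341761, -0.30293729,  0.84231266, -0.41476869])}
{'t': 0.1, 'joint_pos': array([-1.27807619e+00,  2.45755071e-01,  1.55887832e+00,  1.17239718e-05,
        1.33871962e+00, -1.74100784e-01]), 'dq': array([-0.00093645, -0.00080225, -0.00201716,  0.00068017,  0.00202293,
        0.00169352]), 'joint_torque': array([-1.25826140e-03, -4.30671430e+01, -3.27128756e+01, -1.46934558e-04,
        2.83686342e-03,  1.68667043e-05]), 'position': array([ 0.29239897, -0.57998199,  0.24129099]), 'ee_rot': array([-0.16292905, -0.68789942, -0.1641721 ,  0.68796515]), 'ft_force': array([-0.03352967, -0.13422523,  1.26575964]), 'wrist_torque': array([-0.04137934, -0.01318691, -0.02040409]), 'finger_gap': 0.0854669357630266}
```

View pics/top0.png

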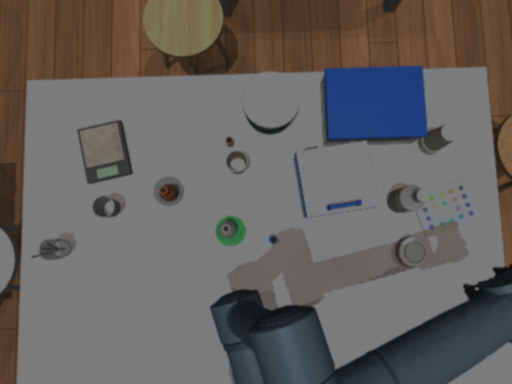

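View pics/side0.png

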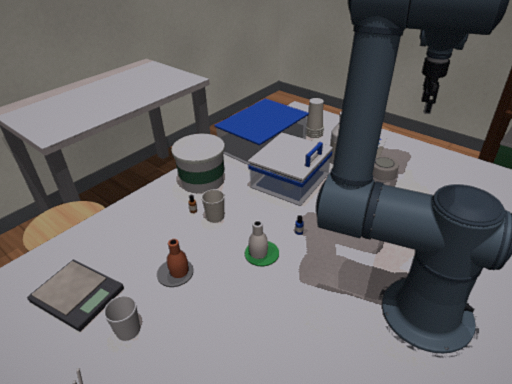

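```bash
cat > h.py <<'E'
from station import env, read_camera, camera_params, job
import cv2, numpy as np
from scipy.spatial.transform import Rotation as R
def rot(n):
    q=camera_params(n)["rotation"]; return R.from_quat(np.r_[q[1:],q[0]]).as_matrix()
def ray(n,uv,z):
    p=camera_params(n); d=rot(n)@np.linalg.inv(p["K"])@np.r_[uv,1.]
    return p["origin"]+d*(z-p["origin"][2])/d[2]
def proj(n,X):
    p=camera_params(n); c=p["K"]@rot(n).T@(np.array(X)-p["origin"]); return c[:2]/c[2]
def blobs(img,lo,hi,box,amin=8):
    x0,y0,x1,y1=box
    m=cv2.inRange(cv2.cvtColor(img[y0:y1,x0:x1],cv2.COLOR_BGR2HSV),lo,hi)
    n,_,st,c=cv2.connectedComponentsWithStats(m)
    return [(c[i]+[x0,y0],st[i][4],st[i][:4]+[x0,y0,0,0]) for i in range(1,n) if st[i][4]>=amin]
E
python3 - <<'E'
from h import *
t=cv2.imread("pics/top0.png"); s=cv2.imread("pics/side0.png")
big=cv2.resize(t[130:260,90:390],None,fx=2.6,fy=2.6,interpolation=cv2.INTER_CUBIC); cv2.imwrite("pics/tc.png",big)
print("green",[(b, ray("top",b[0],.005)) for b in blobs(t,(45,100,50),(75,255,255),(190,190,270,270),50)])
print("terra",[(b, ray("top",b[0],.117)) for b in blobs(t,(0,120,30),(18,255,255),(140,165,200,220),8)])
print("barT",[(b, ray("top",b[0],.156)) for b in blobs(t,(105,120,60),(125,255,255),(290,140,385,225),8)])
print("barS",[b for b in blobs(s,(105,120,60),(125,255,255),(245,125,345,205),8)])
print("bluedrop",[(b, ray("top",b[0],.05)) for b in blobs(t,(105,100,30),(130,255,255),(255,225,290,255),5)])
E
```

```text
green [((array([231.9325, 231.775 ]), np.int32(400), array([216, 217,  29,  28])), array([0.43942519, 0.09573529, 0.005     ]))]
terra [((array([168.57803468, 192.47976879]), np.int32(173), array([160, 185,  17,  15])), array([0.5645609 , 0.28141493, 0.117     ]))]
barT [((array([344.56140351, 204.42982456]), np.int32(114), array([329, 201,  32,   8])), array([ 0.50953248, -0.2480923 ,  0.156     ]))]
barS [(array([262.15570934, 132.0899654 ]), np.int32(578), array([245, 125,  46,  20])), (array([312.26168224, 153.14953271]), np.int32(107), array([306, 142,  16,  25])), (array([290.03235294, 173.77647059]), np.int32(340), array([249, 152,  83,  36]))]
bluedrop [((array([272.22727273, 238.40909091]), np.int32(22), array([270, 236,   6,   6])), array([ 0.41437193, -0.03525233,  0.05      ]))]
```

View pics/tc.png

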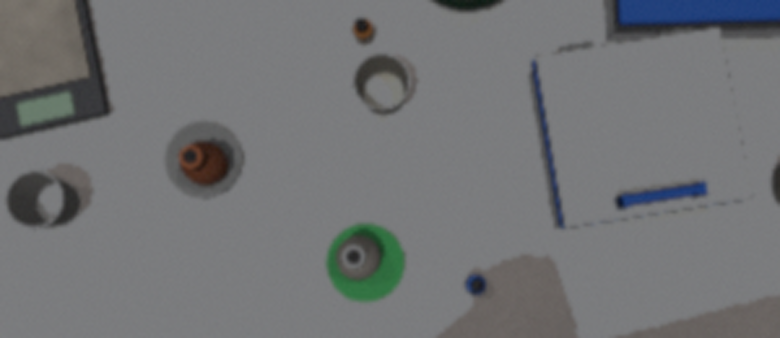

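Run:
```python
from h import *
t=cv2.imread("pics/top0.png"); s=cv2.imread("pics/side0.png")
def hullell(img,lo,hi,box):
    x0,y0,x1,y1=box
    m=cv2.inRange(cv2.cvtColor(img[y0:y1,x0:x1],cv2.COLOR_BGR2HSV),lo,hi)
    c=max(cv2.findContours(m,cv2.RETR_EXTERNAL,cv2.CHAIN_APPROX_NONE)[0],key=cv2.contourArea)
    e=cv2.fitEllipse(cv2.convexHull(c)); return np.array(e[0])+[x0,y0],e[1]
for n,i,b in(("top",t,(205,205,260,260)),("side",s,(235,230,290,275))):
    c,a=hullell(i,(45,90,40),(80,255,255),b); print("green",n,c,a,ray(n,c,.005))
# grey mat in both views: darker than the table
g=cv2.cvtColor(t,cv2.COLOR_BGR2GRAY); print(g[192,145:195],g[215,150:155])
m=(cv2.GaussianBlur(g,(3,3),0)[165:220,140:200]<112).astype(np.uint8)
c=max(cv2.findContours(m,cv2.RETR_EXTERNAL,cv2.CHAIN_APPROX_NONE)[0],key=cv2.contourArea)
e=cv2.fitEllipse(c); print("grey",e,ray("top",np.array(e[0])+[140,165],.005))
for k,uv in(("terra",(163.1,190)),("white",(226.2,228.8))): print(k,ray("top",uv,.117))
big=cv2.resize(s[130:300,150:350],None,fx=3.5,fy=3.5,interpolation=cv2.INTER_CUBIC); cv2.imwrite("pics/sc.png",big)
# bar: triangulate + direction
p=ray("top",(344.56,204.43),.156);print("bar side proj",proj("side",p),"obs 312.3,153.1")
x=cv2.inRange(cv2.cvtColor(t[195:215,320:370],cv2.COLOR_BGR2HSV),(105,120,60),(125,255,255))
r=cv2.minAreaRect(cv2.findNonZero(x)); bp=cv2.boxPoints(r)+[320,195]; print(r,[ray("top",q,.156)[:2].round(4) for q in bp])
v=cv2.fitLine(cv2.findNonZero(x),cv2.DIST_L2,0,.01,.01).ravel()[:2]
d=ray("top",np.array([344.5,204.5])+20*v,.156)-ray("top",np.array([344.5,204.5])-20*v,.156); print("bar dir",d, np.degrees(np.arctan2(d[0],-d[1])))
print(R.from_quat(np.r_[env.sense()["ee_rot"][1:],env.sense()["ee_rot"][0]]).as_matrix().round(3))
```

```text
green top [230.17135048 230.59481812] (28.87288475036621, 29.058076858520508) [0.44348936 0.10149204 0.005     ]
green side [261.63059998 253.01074219] (24.605192184448242, 33.97248458862305) [0.44019116 0.10332983 0.005     ]
[124 124 122 123 124 124 124 120 111  99  96  94  95  90  78  73  63  54
  54  57  66  64  45  30  34  45  48  44  42  41  35  33  35  47  61  82
  91  90  93 114 123 124 124 124 123 123 124 123 123 123] [123 124 124 124 123]
grey ((28.334007263183594, 25.98719024658203), (29.259742736816406, 30.130643844604492), 89.2180404663086) [0.58177062 0.30616445 0.005     ]
terra [0.57272738 0.29824108 0.117     ]
white [0.44830414 0.10660472 0.117     ]
bar side proj [313.51921995 149.70253986] obs 312.3,153.1
((24.48999786376953, 9.430000305175781), (3.535533905029297, 31.678386688232422), 81.8698959350586) [array([ 0.5095, -0.2007]), array([ 0.52  , -0.2941]), array([ 0.5096, -0.295 ]), array([ 0.499 , -0.2017])]
bar dir [ 0.01419208 -0.11783459  0.        ] 6.8676637345144345
[[-0.     0.45  -0.893]
 [ 0.002 -0.893 -0.45 ]
 [-1.    -0.002 -0.   ]]
```

View pics/sc.png

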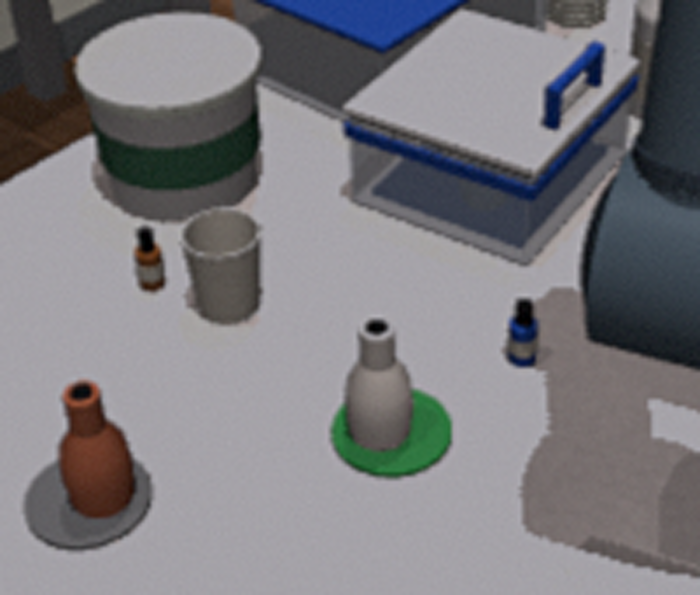

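Run:
```python
from h import *
for k,uv,z in(("terra",(173.1,242),.117),("white",(257.7,223.4),.117),("grey",(175.1,272.5),.005),("barmid",(150+574/3.5,130+84/3.5),.156)): print(k,ray("side",uv,z).round(4))
print(ray("top",(237,160),.085))
```

```text
terra [0.5716 0.2982 0.117 ]
white [0.4478 0.1073 0.117 ]
grey [0.5776 0.3085 0.005 ]
barmid [ 0.4935 -0.227   0.156 ]
[0.66553593 0.06982504 0.085     ]
```

>>> step_arm(targets=[0.085, 0.02, 0, 0.06, 0, 0.085, 0.156, 0.687, 0.02, 70.2, 0.085, 0.156, 0.687, 0.02, 70.2, 0.085, 0.156, 0.687, 0.02, 70.2, 0.085, 0.156, 0.687, 0.02, 70.2, 0.085, 0.156, 0.687, 0.02, 70.2, 0.085, 0.156, 0.687, 0.02, 70.2, 0.085, 0.156, 0.687, 0.02, 70.2], grip_force=40)

```text
t: 1.1
position: [0.397, -0.1495, 0.276]
ee_rot: [0.53, 0.468, 0.531, -0.468]
ft_force: [0.2, 0.1, -0.3]
finger_gap: 0.0849
```

>>> step_arm(targets=[0.07, 0.051, 0.2565, -0.05, 0, 0.07, 0.051, 0.2565, -0.05, 0, 0.07, 0.051, 0.2565, -0.05, 0, 0.07, 0.051, 0.2565, -0.05, 0, 0.07, 0.051, 0.2565, -0.05, 0, 0.07, 0.051, 0.2565, -0.11, 0, 0.07, 0.051, 0.2565, -0.15, 0, 0.07, 0.051, 0.2565, -0.15, 0])

```text
t: 2.1
position: [0.445, 0.1071, 0.1227]
ee_rot: [0.527, 0.466, 0.533, -0.47]
ft_force: [-0.3, -0.5, 0.5]
finger_gap: 0.0698
```

Run:
```python
from h import *
print(env.sense()["position"])
s=read_camera("side")
cv2.imwrite("pics/s1.png",cv2.resize(s[130:300,150:350],None,fx=3.5,fy=3.5,interpolation=cv2.INTER_CUBIC))
```

```text
[0.44500238 0.10710931 0.12265812]
```

View pics/s1.png

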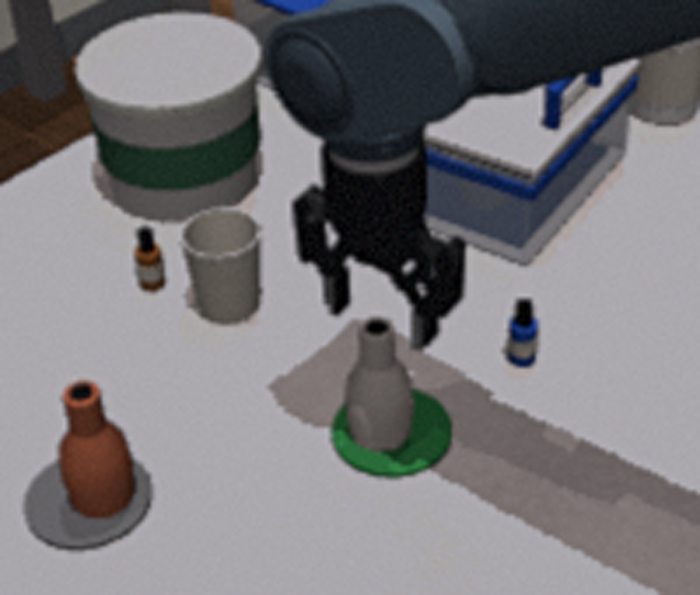

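The open fingers straddle the white neck (crop 377,327) and nothing has been disturbed. Next I descend and close.

>>> step_arm(targets=[0.07, 0.003, 0, -0.027, 0, 0.07, 0.003, 0, -0.027, 0, 0.02, 0.003, 0, -0.027, 0, 0.02, 0.003, 0, -0.027, 0, 0.02, 0.003, 0, -0.027, 0, 0.02, 0.003, 0, -0.027, 0, 0.02, 0.003, 0, -0.027, 0, 0.02, 0.003, 0, -0.027, 0])

```text
t: 3.15
position: [0.4508, 0.107, 0.0997]
ee_rot: [0.529, 0.467, 0.531, -0.469]
ft_force: [-2.5, -0.0, 6.2]
finger_gap: 0.027
```

>>> step_arm(targets=[0.02, 0, 0, 0.03, 0, 0.02, 0, 0, 0.06, 0, 0.02, 0, 0.04, 0.07, 0, 0.02, 0, 0.08, 0.07, 0, 0.02, 0, 0.12, 0.07, 0, 0.02, 0, 0.163, 0.07, 0, 0.02, 0, 0.163, 0.07, 0, 0.02, 0, 0.163, 0.06, 0])

```text
t: 4.15
position: [0.4511, 0.27, 0.16]
ee_rot: [0.53, 0.467, 0.531, -0.468]
ft_force: [-0.3, 0.6, -1.9]
finger_gap: 0.0271
```

Run:
```python
from h import *
e=env.sense(); print(e["position"],e["ft_force"],e["finger_gap"])
s=read_camera("side")
cv2.imwrite("pics/s2.png",cv2.resize(s[130:300,150:350],None,fx=3.5,fy=3.5,interpolation=cv2.INTER_CUBIC))
```

```text
[0.45111131 0.26998588 0.15998469] [-0.27539209  0.56906823 -1.88787198] 0.0270820952671929
```

View pics/s2.png

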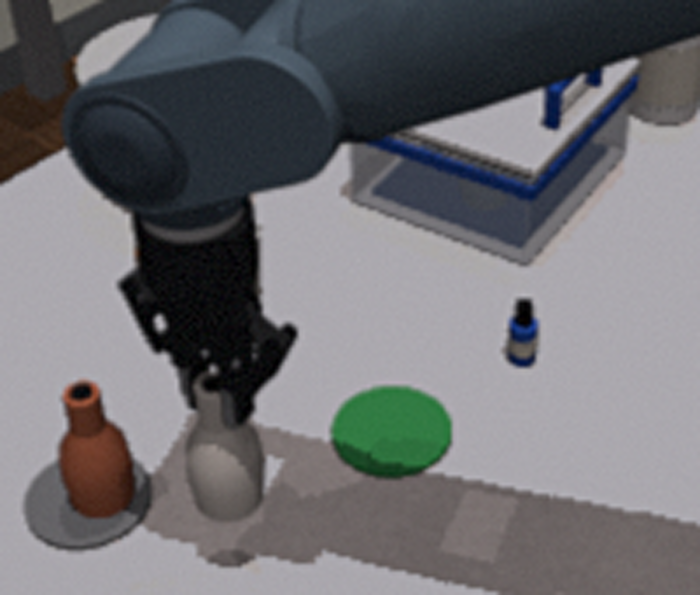

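The white vase hangs upright and the terracotta one is untouched. I'll set the white one down on the table.

>>> step_arm(targets=[0.02, 0, 0, -0.045, 0, 0.02, 0, 0, -0.055, 0, 0.02, 0, 0, -0.06, 0, 0.02, 0, 0, -0.063, 0, 0.02, 0, 0, -0.065, 0, 0.02, 0, 0, -0.067, 0, 0.02, 0, 0, -0.067, 0])

```text
t: 5.08
position: [0.4514, 0.2699, 0.0946]
ee_rot: [0.529, 0.467, 0.531, -0.469]
ft_force: [-6.9, -2.5, 15.9]
finger_gap: 0.027
```

>>> step_arm(targets=[0.02, 0, 0, 0.0, 0, 0.04, 0, 0, 0.0, 0, 0.07, 0, 0, 0.0, 0, 0.07, 0, 0, 0.0, 0, 0.07, 0, 0, 0.03, 0, 0.07, 0, 0, 0.06, 0, 0.07, 0, 0, 0.07, 0, 0.07, 0, 0, 0.07, 0])

```text
t: 6.08
position: [0.4515, 0.2699, 0.1647]
ee_rot: [0.529, 0.467, 0.531, -0.469]
ft_force: [-0.3, -1.2, -1.1]
finger_gap: 0.0699
```

>>> step_arm(targets=[0.07, 0.06, 0.014, 0, 0, 0.07, 0.12, 0.028, 0, 0, 0.07, 0.12, 0.028, 0, 0, 0.07, 0.12, 0.028, 0, 0, 0.07, 0.12, 0.028, -0.04, 0, 0.07, 0.12, 0.028, -0.064, 0, 0.07, 0.12, 0.028, -0.066, 0, 0.07, 0.12, 0.028, -0.066, 0])

```text
t: 7.08
position: [0.5714, 0.2981, 0.0999]
ee_rot: [0.53, 0.468, 0.531, -0.468]
ft_force: [0.3, -0.6, 0.2]
finger_gap: 0.0699
```

>>> step_arm(targets=[0.02, 0, 0, 0, 0, 0.02, 0, 0, 0, 0, 0.02, 0, 0, 0, 0, 0.02, 0, 0, 0, 0, 0.02, 0, 0, 0, 0, 0.02, 0, 0, 0, 0])

```text
t: 7.82
position: [0.572, 0.2984, 0.1011]
ee_rot: [0.53, 0.468, 0.531, -0.468]
ft_force: [-1.0, 0.0, 5.9]
finger_gap: 0.0267
```

>>> step_arm(targets=[0.02, 0, 0, 0.04, 0, 0.02, 0, 0, 0.08, 0, 0.02, 0, 0, 0.13, 0, 0.02, -0.03, -0.045, 0.13, 0, 0.02, -0.06, -0.09, 0.13, 0, 0.02, -0.095, -0.143, 0.13, 0, 0.02, -0.13, -0.196, 0.13, 0, 0.02, -0.13, -0.196, 0.1, 0])

```text
t: 8.82
position: [0.4419, 0.1001, 0.2029]
ee_rot: [0.531, 0.47, 0.528, -0.467]
ft_force: [1.1, 0.4, -2.7]
finger_gap: 0.0264
```

>>> step_arm(targets=[0.02, 0, 0, -0.04, 0, 0.02, 0, 0, -0.07, 0, 0.02, 0, 0, -0.07, 0])

```text
t: 9.2
position: [0.4393, 0.1001, 0.1301]
ee_rot: [0.529, 0.469, 0.53, -0.469]
ft_force: [0.5, -0.1, -2.9]
finger_gap: 0.0266
```

Down to 0.101, correcting by (+0.003, +0.002).

>>> step_arm(targets=[0.02, 0.003, 0.002, -0.015, 0, 0.02, 0.003, 0.002, -0.022, 0, 0.02, 0.003, 0.002, -0.026, 0, 0.02, 0.003, 0.002, -0.028, 0, 0.02, 0.003, 0.002, -0.029, 0, 0.02, 0.003, 0.002, -0.03, 0, 0.02, 0.003, 0.002, -0.03, 0])

```text
t: 10.07
position: [0.4429, 0.1019, 0.1012]
ee_rot: [0.529, 0.469, 0.529, -0.469]
ft_force: [-2.3, -0.7, 5.2]
finger_gap: 0.027
```

>>> step_arm(targets=[0.04, 0, 0, 0, 0, 0.07, 0, 0, 0.0, 0, 0.07, 0, 0, 0.0, 0, 0.07, 0, 0, 0.03, 0, 0.07, 0, 0, 0.08, 0, 0.07, 0, 0.06, 0.08, 0, 0.07, 0.008, 0.12, 0.08, 0, 0.07, 0.009, 0.168, 0.08, 0])

```text
t: 11.08
position: [0.4521, 0.272, 0.1815]
ee_rot: [0.529, 0.469, 0.529, -0.469]
ft_force: [0.0, -0.0, 0.4]
finger_gap: 0.0699
```

Run:
```python
from h import *
e=env.sense(); print(e["position"],e["ft_force"],e["finger_gap"])
s=read_camera("side")
cv2.imwrite("pics/s3.png",cv2.resize(s[130:300,150:350],None,fx=3.5,fy=3.5,interpolation=cv2.INTER_CUBIC))
print(proj("side",(.451,.27,.112)))
```

```text
[0.45207011 0.27200491 0.18151932] [ 0.0217273  -0.0362967   0.39254851] 0.06989273083622491
[214.03769398 258.83724345]
```

View pics/s3.png

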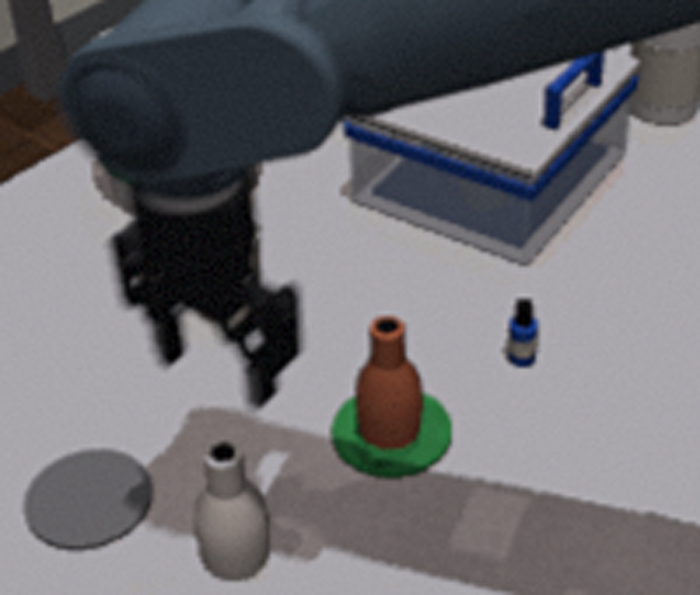

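The terracotta vase stands upright, centred on green. White stands at crop (222,450) as expected. Grasping white.

>>> step_arm(targets=[0.07, -0.001, -0.002, -0.045, 0, 0.07, -0.001, -0.002, -0.08, 0, 0.07, -0.001, -0.002, -0.085, 0, 0.07, -0.001, -0.002, -0.085, 0, 0.02, -0.001, -0.002, -0.085, 0, 0.02, -0.001, -0.002, -0.085, 0, 0.02, -0.001, -0.002, -0.085, 0, 0.02, -0.001, -0.002, -0.085, 0])

```text
t: 12.12
position: [0.4513, 0.2742, 0.0979]
ee_rot: [0.53, 0.47, 0.53, -0.466]
ft_force: [-1.7, 0.4, 6.0]
finger_gap: 0.0264
```

>>> step_arm(targets=[0.02, 0, 0, 0, 0, 0.02, 0, 0, 0, 0, 0.02, 0, 0, 0.03, 0, 0.02, 0, 0, 0.06, 0, 0.02, 0.04, 0.012, 0.06, 0, 0.02, 0.08, 0.024, 0.06, 0, 0.02, 0.128, 0.037, 0.06, 0, 0.02, 0.128, 0.037, 0.05, 0])

```text
t: 13.12
position: [0.5821, 0.3114, 0.1476]
ee_rot: [0.53, 0.471, 0.53, -0.466]
ft_force: [-0.1, -0.1, -2.1]
finger_gap: 0.0267
```

>>> step_arm(targets=[0.02, -0.002, -0.002, -0.03, 0, 0.02, -0.002, -0.002, -0.038, 0, 0.02, -0.002, -0.002, -0.041, 0, 0.02, -0.002, -0.002, -0.043, 0, 0.02, -0.002, -0.002, -0.044, 0, 0.02, -0.002, -0.002, -0.045, 0, 0.02, -0.002, -0.002, -0.045, 0])

```text
t: 14.0
position: [0.5803, 0.3095, 0.103]
ee_rot: [0.53, 0.471, 0.53, -0.466]
ft_force: [-0.4, 0.1, -1.5]
finger_gap: 0.0266
```

Not touching yet.

>>> step_arm(targets=[0.02, 0, 0, -0.001, 0, 0.02, 0, 0, -0.002, 0, 0.02, 0, 0, -0.002, 0])

```text
t: 14.38
position: [0.5807, 0.3098, 0.103]
ee_rot: [0.53, 0.471, 0.53, -0.466]
ft_force: [-3.7, -1.1, 8.3]
finger_gap: 0.0266
```

>>> step_arm(targets=[0.04, 0, 0, 0, 0, 0.07, 0, 0, 0.0, 0, 0.07, 0, 0, 0.0, 0, 0.07, 0, 0, 0.03, 0, 0.07, 0, 0, 0.08, 0, 0.07, 0, 0, 0.14, 0, 0.07, -0.01, -0.06, 0.15, 0, 0.07, -0.02, -0.12, 0.15, 0])

```text
t: 15.38
position: [0.5611, 0.189, 0.255]
ee_rot: [0.531, 0.471, 0.529, -0.464]
ft_force: [1.5, 0.2, 0.3]
finger_gap: 0.0697
```

>>> step_arm(targets=[0.07, -0.05, -0.44, 0.0, 0, 0.07, -0.05, -0.44, 0.0, 0, 0.07, -0.05, -0.44, 0.0, 0, 0.07, -0.05, -0.44, 0.0, 0, 0.07, -0.05, -0.44, 0.0, 0, 0.07, -0.05, -0.44, 0.0, 0, 0.07, -0.05, -0.44, 0.0, 0, 0.07, -0.05, -0.44, 0.0, 0])

```text
t: 16.38
position: [0.5103, -0.2547, 0.2549]
ee_rot: [0.53, 0.473, 0.528, -0.466]
ft_force: [-0.7, 0.8, -0.0]
finger_gap: 0.0698
```

Run:
```python
from h import *
e=env.sense(); print(e["position"],e["ft_force"],e["ee_rot"])
s=read_camera("side");t=read_camera("top")
a=cv2.resize(s[130:300,150:350],None,fx=3,fy=3,interpolation=cv2.INTER_CUBIC)
b=cv2.resize(t[150:250,140:400],None,fx=600/260,fy=600/260,interpolation=cv2.INTER_CUBIC)
cv2.imwrite("pics/s4.png",a);cv2.imwrite("pics/t4.png",b)
```

```text
[ 0.51032529 -0.25469079  0.25490888] [-0.72649205  0.76347924 -0.04262738] [ 0.53041108  0.47254703  0.52775699 -0.46565648]
```

View pics/s4.png

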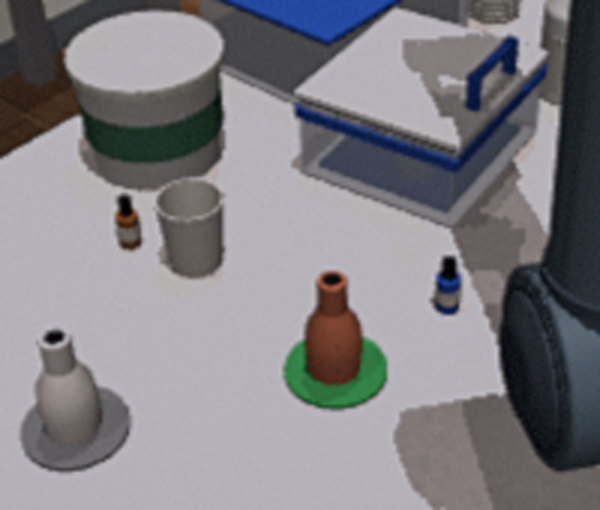

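View pics/t4.png

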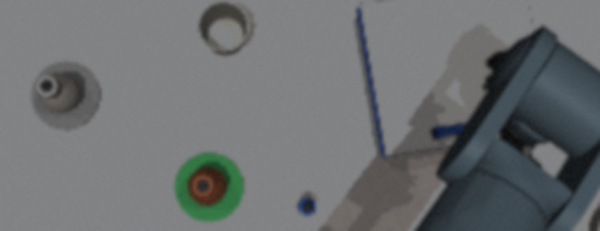

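Both vases are upright and centred: white on grey (side crop 54,338; top crop 47,86), terracotta on green. Now the handle.

>>> step_arm(targets=[0.07, -0.001, 0.006, -0.04, 0, 0.07, -0.001, 0.006, -0.08, 0, 0.07, -0.001, 0.006, -0.107, 0, 0.07, -0.001, 0.006, -0.107, 0, 0.07, -0.001, 0.006, -0.107, 0, 0.03, -0.001, 0.006, -0.107, 0, 0.03, -0.001, 0.006, -0.107, 0])

```text
t: 17.35
position: [0.5105, -0.2461, 0.149]
ee_rot: [0.532, 0.472, 0.528, -0.464]
ft_force: [-0.4, -0.4, -1.1]
finger_gap: 0.0343
```

>>> step_arm(targets=[0.005, 0, 0, 0, 0, 0.005, 0, 0, 0, 0, 0.005, 0, 0, 0, 0, 0.005, 0, 0, 0, 0], grip_force=60)

```text
t: 17.85
position: [0.5078, -0.2465, 0.1493]
ee_rot: [0.53, 0.47, 0.53, -0.466]
ft_force: [-13.5, -0.0, 8.4]
finger_gap: 0.0119
```

>>> step_arm(targets=[0.005, 0, 0, 0.002, 0, 0.005, 0.001, 0, 0.004, 0, 0.005, 0.002, 0, 0.006, 0, 0.005, 0.002, 0, 0.008, 0, 0.005, 0.003, 0, 0.01, 0, 0.005, 0.004, 0, 0.012, 0, 0.005, 0.005, 0, 0.014, 0, 0.005, 0.005, 0.001, 0.016, 0], grip_force=80)

```text
t: 18.85
position: [0.5128, -0.2458, 0.1653]
ee_rot: [0.53, 0.47, 0.53, -0.466]
ft_force: [-1.4, -1.6, -0.9]
finger_gap: 0.0112
```

>>> step_arm(targets=[0.005, 0.001, 0, 0.003, 0, 0.005, 0.002, 0, 0.006, 0, 0.005, 0.004, 0, 0.01, 0, 0.005, 0.006, 0.001, 0.014, 0, 0.005, 0.007, 0.001, 0.018, 0, 0.005, 0.008, 0.001, 0.021, 0, 0.005, 0.008, 0.001, 0.021, 0, 0.005, 0.008, 0.001, 0.021, 0])

```text
t: 19.85
position: [0.5219, -0.2447, 0.1871]
ee_rot: [0.531, 0.47, 0.529, -0.466]
ft_force: [4.7, 2.7, -2.4]
finger_gap: 0.0118
```

Run:
```python
from h import *
e=env.sense(); print(e["position"],e["ft_force"],e["finger_gap"])
s=read_camera("side");t=read_camera("top")
cv2.imwrite("pics/s5.png",cv2.resize(s[100:300,150:400],None,fx=3,fy=3,interpolation=cv2.INTER_CUBIC))
for k,i,uv in(("s",s,0),):
  print([(b[0],b[1]) for b in blobs(s,(105,120,60),(125,255,255),(300,120,345,180),8)], proj("side",(.5235,-.248,.192)))
```

```text
[ 0.52190663 -0.24474192  0.18708471] [ 4.71178143  2.70405358 -2.3979281 ] 0.011774297579433629
[(array([318.15789474, 140.42105263]), np.int32(19)), (array([305.89041096, 146.63013699]), np.int32(73)), (array([324.375, 160.   ]), np.int32(48)), (array([301.        , 177.44444444]), np.int32(9))] [310.54893437 138.72909004]
```

View pics/s5.png

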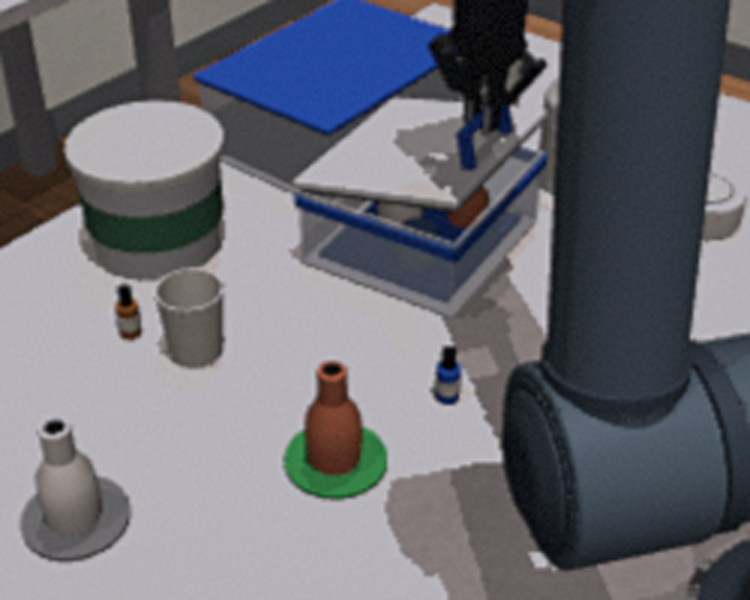

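The lid is clearly ajar with the bar in the fingers (crop about 485,135), and both vases and the bystanders are in place. I'll hold briefly, then sign off.

>>> step_arm(targets=[0.005, 0, 0, 0, 0, 0.005, 0, 0, 0, 0, 0.005, 0, 0, 0, 0, 0.005, 0, 0, 0, 0, 0.005, 0, 0, 0, 0])

```text
t: 20.58
position: [0.5219, -0.2448, 0.1871]
ee_rot: [0.531, 0.471, 0.529, -0.466]
ft_force: [3.0, 3.2, -1.9]
finger_gap: 0.0113
```

Run:
```python
from station import env,job
e=env.sense(); print(e["t"],e["position"],e["ft_force"],e["finger_gap"],abs(e["dq"]).max())
if .17<e["position"][2]<.2 and .008<e["finger_gap"]<.016: print(job.sign_off())
```

```text
20.575 [ 0.52193605 -0.24475001  0.18708772] [ 2.97787344  3.18598232 -1.93979032] 0.011284580452465429 0.0027281874429099504
the job is handed in; nothing more can be done
None
```

I swapped the vases by parking the white one on the bare table. I then broke the lid free of its seal by the bar handle and handed the job in at 20.6 s, still holding it ajar.

**Vases:** After release, the pictures showed the terracotta vase upright and roughly centred on the green mat, and the white one upright on the grey mat, a few mm from centre at most. In the last picture both were still there, with the cups and droppers in view where they had stood. The hardener and mould were not checked again in a close-up picture; no move went near either.

**Lid:** The handle was about 38 mm up, which I estimate as 0.21 rad from the tool height, since the joint itself is not readable. The arm was still, about 2 N of lid weight was felt, and the jaws were stopped on the bar.

**Readings slightly off:** The finger opening reads about 1 to 3 mm under the true size on every grasp (27 mm on the 28 mm neck, 11–12 mm on the 14 mm bar). I took this as give in the pads. About 3 N of sideways force remained at the wrist while holding the lid.

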